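Lay the Z-bent heat pipe in its soldering cradle

ROBOT

A 6-joint arm with a two-finger parallel gripper is mounted at the origin on a cart in front of the work surface, level with it; the furniture and walls round the work are solid. World frame = base frame: x ahead of the robot, y to its left, z up, the work surface at z = 0. Lengths are in m, angles in rad, forces in N, time in s.
With the tool pointing down it reaches from about 0.275 to 0.825 m from the base axis. Payload 5.2 kg.
Tool frame: the origin (TCP) lies at the very end of the fingers, on their centre line; the grasp point (between the pads) lies 19 mm behind it; z points along the fingers, y is the line along which they close (so a half turn about z gives the same grasp; the last joint's range is limited). The gripper opens to 93 mm and grips with 3 to 60 N. Pads are 15 mm wide; open, the fingers measure 128 mm over their backs; the gripper's body (75 mm by 188 mm) begins 65 mm behind the grasp point.
Start: joints at [-1.346, 0.259, 1.535, -0, 1.348, -0.203], TCP at [0.228, -0.5, 0.219] pointing down, gripper open.
Joint ranges: [-3.14, 3.14], [-0.91, 2.08], [0.19, 2.58], [-1.22, 4.36], [0.22, 2.71], [-3.12, 3.12]. Speed limits (rad/s): [2.57, 2.57, 3.14, 3.14, 3.14, 3.14].

INTERFACE

Orientations are given as a unit quaternion [w, x, y, z].
In Python, from rig import arm, imaging, telemetry, job gives the robot as it stands (arm), with the cameras (imaging), the readings (telemetry) and the job (job).
- The arm moves only by the shell command python3 drive.py 'ROWS'. ROWS is a JSON list of rows, 1 to 10 of them, each of 7 numbers: the finger opening in m, then dx, dy, dz in m, then a rotation vector rx, ry, rz in rad; each row shifts and turns the commanded pose from where the row before left it, along the tool's axes as they then stand; what a row does not reach is not made up. A row lasts 1/10 s, in which the tool goes at most 0.05 m and 0.15 rad, less where a joint would pass 70% of its speed; a pose out of reach is approached as far as the arm can. The fingers move at their own pace and stop on an object; the grip force is fixed at half the most. Time passes only in rows, so rows that do not move let the fingers close. It prints the time, the measured TCP pose, the force, the opening and the grip force at its end.
- telemetry.state(): the state, without advancing time (a new reading comes with each control period).
- imaging.snapshot(name): name is "side" or "top"; returns a dict with "image" (480x640x3 uint8, red, green, blue), "intrinsics" (3x3 intrinsics, pixels), "xyz" and "rotation" of the camera in the world. Camera axes: x right, y down, z forward; pixel columns grow to the right and rows downward; lengths in m; the calibration is good to about 2 mm. A picture is of the moment at which its call begins. There is no depth.
- job.job_done(): hands the job in; it is judged then, once.
The state is a dict: "time": time; "q": joint angles; "qvel": joint speeds; "effort": joint torques, N m; "tool_pos": TCP position; "orientation": TCP orientation; "force": force on the tool from outside, world axes, zero at the start; "torque": the same for the moment, N m; "grip_width": finger opening in m; "gripper_force": force on a finger pad.
Only numpy, scipy, OpenCV 4.12 (cv2) and the standard library are available. Lean on these libraries where they do the work, as an engineer would, in place of code of your own. Each camera call takes 0.05 s, during which the arm holds its last target. There are 200 camera calls.

TASK

Three copper heat pipes lie on the workbench. Take the Z-shaped one (two bends, its ends pointing opposite ways), turn it to suit and lay it in the two-notch soldering cradle, midway between the two posts, so that each of its straight ends rests fully down in its V notch, then let go. Leave the U-shaped and the L-shaped pipe where they lie.

Things in the scene. Friction and masses are not known exactly. Their poses are not given: they have to be found in the camera images.
- z_pipe: Copper pipe 12 mm thick, 0.06-0.11 kg, bent flat into a Z. Origin: underside at its middle (centre of mass), on the bench; axis 6 mm higher; z up. Axis in own x, y (mm): tip (-85, -30), bend (-22, -30), straight through the origin, bend (22, 30), tip (85, 30); bend radius 16, round tips 6 more. Grip the slanting middle (straight 58 mm, 53.7 deg ccw from x). Half turn about z: same shape.
- cradle: Fixed aluminium plate 160 (x) x 96 (y) x 8 mm, two steel posts with open V notches running along x, 20 mm long, centred at x, y = (66, 30) and (-66, -30) mm. Origin: centre of plate's underside, on the bench; z up. V bottom 20, top 48 mm above bench; 32 mm wide at top, walls 60 deg from level. Seated Z pipe: origins in line, x along x (either way), its axis 32, underside 26 mm above bench.
- u_pipe: Bystander: 12 mm round copper pipe bent flat into a U, 82 by 72 mm over all. Origin on the underside at the middle; the two legs point along +x. Leave it.
- l_pipe: Bystander: 12 mm round copper pipe bent flat into an L. Origin on the underside, inside the angle; in its own x, y (mm) the corner is at (-30, -30), the long leg ends at (70, -30), the short one at (-30, 50). Leave it.

How it is judged:
By the outcome, as a careful person would: the job done as asked, in the order asked, and still so for the second after the job is handed in, with the robot touching nothing.
It also fails if it takes over 37 s, if anything falls off the work surface, if the arm or the gripper's body presses on something with over 40 N, if the wrist force passes 120 N, or if a joint passes its speed limit or range.

## Working session

There is one attempt and no reset: what is moved stays moved. The work goes in short steps, Python scripts to look and compute and a shell command to move; the robot and the scene stay as the last step left them, time stands still between calls to the robot, and variables do not carry over. Pictures are saved under pics/ and viewed, at most 10 in all, crops included, and the job is handed in when it is done.

```bash
ls; mkdir -p pics
python3 - <<'E'
from rig import arm, imaging, telemetry, job
import cv2,pickle
for n in("top","side"):
    s=imaging.snapshot(n);pickle.dump(s,open(n+".pkl","wb"));cv2.imwrite(f"pics/{n}0.png",s["image"][...,::-1])
    print(n,s["intrinsics"],s["xyz"],s["rotation"])
print(telemetry.state())
E
```

```text
drive.py
pics
rig.py
top [[450.02221056   0.         321.79961574]
 [  0.         450.02221056 241.32897945]
 [  0.           0.           1.        ]] [ 0.4693562  -0.02601123  0.88557005] [ 0.04038917 -0.70157631  0.7104887  -0.03694867]
side [[553.50243013   0.         322.19589219]
 [  0.         553.50243013 240.85986332]
 [  0.           0.           1.        ]] [0.42937448 0.83269541 0.83530783] [ 0.03980278 -0.06761254  0.91162194 -0.40347208]
{'time': 0.1, 'q': array([-1.34579815e+00,  2.59250192e-01,  1.53598340e+00,  9.46571962e-06,
        1.34798355e+00, -2.02767834e-01]), 'qvel': array([-4.06711153e-04, -6.85078511e-04, -2.74205432e-03, -7.41247672e-05,
       -8.37297020e-04,  9.71447654e-04]), 'effort': array([ 2.24943346e-03, -4.38210976e+01, -2.84643263e+01,  7.21660140e-02,
        3.61774745e-02, -4.25500923e-05]), 'tool_pos': array([ 0.22809007, -0.499934  ,  0.21790764]), 'orientation': array([-8.12244075e-04,  9.77213993e-01,  2.12254922e-01, -4.41330696e-06]), 'force': array([0.53904606, 0.40647314, 0.57573187]), 'torque': array([ 0.05173306, -0.01205958,  0.01813127]), 'gripper_force': 0.0, 'grip_width': 0.0931429118064376}
```

View pics/top0.png

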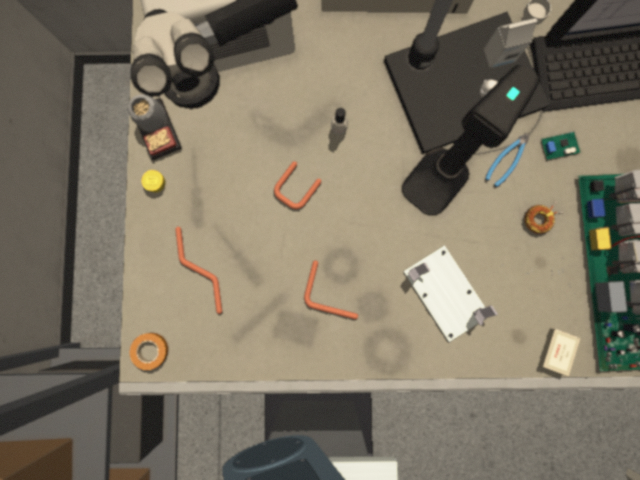

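View pics/side0.png

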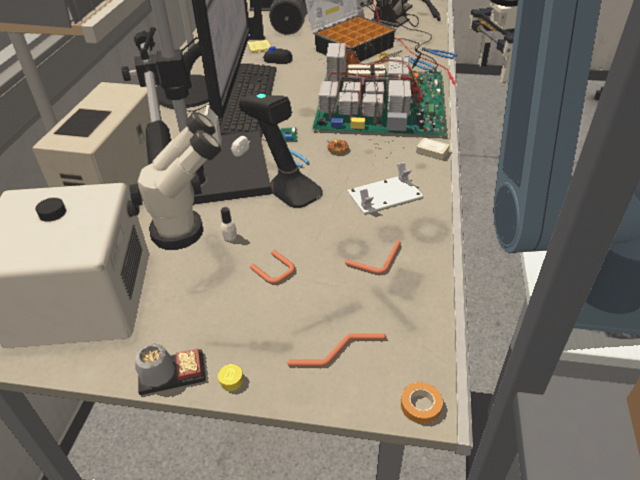

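The top view shows the Z pipe from (180,230) to (220,312), the cradle at about (450,293) and the L and U pipes between them. The lamp stands clear, about 0.2 m beyond the cradle. Next I measure.

```bash
cat > h.py <<'E'
import numpy as np,cv2,pickle
from scipy.spatial.transform import Rotation as R
def rot(s):
    q=np.asarray(s["rotation"],float)
    return q if q.shape==(3,3) else R.from_quat(q[[1,2,3,0]]).as_matrix()
def onplane(s,uv,z):
    uv=np.atleast_2d(uv).astype(float);d=np.c_[uv,np.ones(len(uv))]@np.linalg.inv(s["intrinsics"]).T@rot(s).T
    o=np.asarray(s["xyz"]);return (o+d*((z-o[2])/d[:,2])[:,None])[:,:2]
def proj(s,p):
    c=(np.atleast_2d(p)-s["xyz"])@rot(s);c=c@s["intrinsics"].T;return c[:,:2]/c[:,2:]
def blobs(m,amin=60):
    n,l,st,ce=cv2.connectedComponentsWithStats(m.astype(np.uint8),connectivity=8)
    return [(ce[i],st[i,4],np.argwhere(l==i)[:,::-1]) for i in range(1,n) if st[i,4]>amin]
def copper(s):
    h=cv2.cvtColor(s["image"],cv2.COLOR_RGB2HSV);return ((h[...,0]<12)|(h[...,0]>174))&(h[...,1]>110)&(h[...,2]>90)
def pca(p):
    c=p.mean(0);v=np.linalg.svd(p-c,full_matrices=False)[2][0];return c,np.degrees(np.arctan2(v[1],v[0]))%180
def model():
    k=np.array([[-91,-30],[-22,-30],[22,30],[91,30]],float)/1e3
    return np.vstack([np.linspace(a,b,int(np.hypot(*(b-a))*1e4)) for a,b in zip(k,k[1:])])
def zpose(s,b,z):
    """centre and yaw from moments, then yaw refined from leg and slant line fits"""
    w=onplane(s,b,z);c,a=pca(w);y=a-pca(model())[1]
    l=(w-c)@R.from_euler('z',y,degrees=True).as_matrix()[:2,:2]*1e3
    out=[]
    for m in ((l[:,0]<-38)&(l[:,0]>-82),(l[:,0]>38)&(l[:,0]<82)):
        f=np.polyfit(l[m,0],l[m,1],1);out.append((np.degrees(np.arctan(f[0])),np.polyval(f,60*np.sign(l[m,0][0]))))
    return c,y,np.round(out,1),l.min(0),l.max(0)
E
python3 - <<'E'
from h import *
for n in("top","side"):
    s=pickle.load(open(n+".pkl","rb"))
    print(n)
    for c,a,b in blobs(copper(s)): 
        print(c.round(),a)
        w=onplane(s,b,.006)
        if (n=="top" and 150<c[0]<250 and 220<c[1]<320) or (n=="side" and 280<c[0]<390 and 320<c[1]<380): print("Z",zpose(s,b,.006))
    h=cv2.cvtColor(s["image"],cv2.COLOR_RGB2HSV)
    m=(h[...,1]<25)&(h[...,2]>190)
    for c,a,b in blobs(m,500):
        w=onplane(s,b,.008);r=cv2.minAreaRect((w*1e3).astype(np.float32));print("white",c.round(),a,r,onplane(s,c,.008))
E
```

```text
top
[164. 140.] 200
[294. 189.] 565
[198. 270.] 628
Z (array([0.51289214, 0.219662  ]), np.float64(8.32112143072887), array([[ -0.4, -29.3],
       [ -0.9,  29.9]]), array([-89.21246441, -34.91424886]), array([90.77009591, 35.9050396 ]))
[323. 298.] 562
white [447. 293.] 3178 ((462.98223876953125, -262.29156494140625), (156.70538330078125, 92.27003479003906), 31.186613082885742) [[ 0.46206608 -0.26334758]]
white [368. 470.] 990 ((136.70339965820312, -97.23236846923828), (114.9356460571289, 30.078407287597656), 89.4198226928711) [[ 0.13673498 -0.10197479]]
side
[352.  58.] 116
[376. 262.] 372
[275. 269.] 407
[337. 349.] 669
Z (array([0.51256728, 0.21847311]), np.float64(8.144022686553473), array([[  0.2, -29.5],
       [  0.3,  30. ]]), array([-89.08690124, -36.75216726]), array([89.65135879, 35.33208001]))
[192. 368.] 167
white [386. 193.] 1192 ((462.1900634765625, -262.8785095214844), (160.44541931152344, 96.22179412841797), 31.456825256347656) [[ 0.45894782 -0.26260162]]
white [533. 267.] 560 ((146.2513427734375, -39.271644592285156), (145.31919860839844, 43.20315170288086), 70.66352844238281) [[ 0.13585931 -0.04755971]]
white [613. 352.] 616 ((33.20452880859375, 161.89358520507812), (134.6148223876953, 30.279088973999023), 12.239097595214844) [[0.02106417 0.1555791 ]]
```

```bash
python3 drive.py '[[0.08,0,0,0,0,0,-0.13],[0.08,0,0,0,0,0,-0.13],[0.08,0,0,0,0,0,-0.13],[0.08,0,0,0,0,0,-0.13],[0.08,0,0,0,0,0,-0.131],[0.08,0.03,-0.004,0,0,0,0],[0.08,0.03,-0.004,0,0,0,0],[0.08,0.03,-0.004,0,0,0,0],[0.08,0.03,-0.004,0,0,0,0],[0.08,0.03,-0.004,0,0,0,0]]'
python3 drive.py '[[0.08,0.03,-0.004,0,0,0,0],[0.08,0.035,-0.004,0,0,0,0],[0.08,0.035,-0.004,0,0,0,0],[0.08,0.035,-0.004,0,0,0,0],[0.08,0.035,-0.004,0,0,0,0],[0.08,0.035,-0.004,0,0,0,0],[0.08,0.035,-0.004,0,0,0,0],[0.08,0.035,-0.004,0,0,0,0],[0.08,0.035,-0.004,0,0,0,0],[0.08,0.035,-0.004,0,0,0,0]]'
cat >> h.py <<'E'
def go(x,y,z,yaw):
    """what is still to go to a tool-down pose (yaw of tool x, deg), in the tool's axes"""
    from rig import arm, imaging, telemetry, job
    s=telemetry.state();q=s["orientation"];M=R.from_quat(q[[1,2,3,0]]).as_matrix()
    c,n=np.cos(np.radians(yaw)),np.sin(np.radians(yaw));T=np.array([[c,n,0],[n,-c,0],[0,0,-1]])
    rv=R.from_matrix(M.T@T).as_rotvec()
    print("t",s["time"],"pos",s["tool_pos"].round(4),"d",(M.T@(np.array([x,y,z])-s["tool_pos"])).round(4),"d after turn",(T.T@(np.array([x,y,z])-s["tool_pos"])).round(4),"rv",rv.round(4),"w",round(s["grip_width"],4),"F",s["force"].round(1))
E
python3 -c "
from h import go
go(.5127,.219,.002,61.9)"
```

```text
time: 1.1
tool_pos: [0.2816, -0.3574, 0.2183]
orientation: [-0.0, 0.858, 0.513, 0.0]
force: [0.1, -0.3, -0.6]
grip_width: 0.08
gripper_force: 0.0
time: 2.1
tool_pos: [0.4092, -0.0343, 0.2185]
orientation: [-0.0, 0.858, 0.514, -0.0]
force: [0.6, -0.3, -1.0]
grip_width: 0.08
gripper_force: 0.0
t 2.1 pos [ 0.4092 -0.0343  0.2185] d [ 0.2721 -0.0284  0.2165] d after turn [ 0.2722 -0.028   0.2165] rv [-0.0003  0.0001 -0.0016] w 0.08 F [ 0.6 -0.3 -1. ]
```

```bash
python3 drive.py '[[0.08,0.034,-0.0035,0,0,0,0],[0.08,0.034,-0.0035,0,0,0,0],[0.08,0.034,-0.0035,0,0,0,0],[0.08,0.034,-0.0035,0.02,0,0,0],[0.08,0.034,-0.0035,0.02,0,0,0],[0.08,0.034,-0.0035,0.02,0,0,0],[0.08,0.034,-0.0035,0.02,0,0,0],[0.08,0.02,-0.0035,0.02,0,0,0],[0.08,0,0,0.02,0,0,0],[0.08,0,0,0,0,0,0]]'
python3 -c "
from h import go
go(.5127,.219,.002,61.9)"
```

```text
time: 3.1
tool_pos: [0.5038, 0.2051, 0.0954]
orientation: [-0.001, 0.858, 0.514, -0.003]
force: [-0.3, -0.1, -0.6]
grip_width: 0.0802
gripper_force: 0.0
t 3.1 pos [0.5038 0.2051 0.0954] d [0.0169 0.0018 0.0933] d after turn [0.0165 0.0013 0.0934] rv [-0.0054  0.0043 -0.0001] w 0.0802 F [-0.3 -0.1 -0.6]
```

```bash
python3 drive.py '[[0.08,0.0085,0.001,0.02,0,0,0],[0.08,0.008,0,0.02,0,0,0],[0.08,0,0,0.02,0,0,0],[0.08,0,0,0.015,0,0,0],[0.08,0,0,0.005,0,0,0],[0.08,0,0,0,0,0,0],[0.08,0,0,0,0,0,0]]'
python3 -c "
from h import go
go(.5127,.219,.002,61.9)"
```

```text
time: 3.8
tool_pos: [0.5158, 0.2188, 0.0198]
orientation: [0.0, 0.858, 0.513, 0.001]
force: [-0.1, 1.2, -0.7]
grip_width: 0.0804
gripper_force: 0.0
t 3.8 pos [0.5158 0.2188 0.0198] d [-0.0013 -0.0029  0.0178] d after turn [-0.0013 -0.0028  0.0178] rv [ 0.0012 -0.001  -0.002 ] w 0.0804 F [-0.1  1.2 -0.7]
```

```bash
python3 drive.py '[[0.08,-0.001,-0.003,0.008,0,0,0],[0.08,0,0,0.006,0,0,0],[0.08,0,0,0.003,0,0,0],[0.08,0,0,0,0,0,0],[0.03,0,0,0,0,0,0],[0.0,0,0,0,0,0,0],[0.0,0,0,0,0,0,0],[0.0,0,0,0,0,0,0],[0.0,0,0,0,0,0,0]]'
python3 -c "
from h import go
go(.5127,.219,.002,61.9)"
```

```text
time: 4.7
tool_pos: [0.512, 0.2194, 0.0018]
orientation: [0.0, 0.858, 0.514, 0.0]
force: [-0.0, -1.1, 0.9]
grip_width: 0.0451
gripper_force: 0.0
t 4.7 pos [0.512  0.2194 0.0018] d [-0.0001  0.0008 -0.0002] d after turn [-0.0001  0.0008 -0.0002] rv [ 0.0002 -0.0001 -0.0016] w 0.0451 F [-0.  -1.1  0.9]
```

```bash
python3 drive.py '[[0.0,0,0,0,0,0,0],[0.0,0,0,0,0,0,0],[0.0,0,0,0,0,0,0],[0.0,0,0,0,0,0,0],[0.0,0,0,0,0,0,0],[0.0,0,0,0,0,0,0]]'
```

```text
time: 5.3
tool_pos: [0.512, 0.2194, 0.0017]
orientation: [0.0, 0.858, 0.514, 0.0]
force: [0.8, 0.4, -0.5]
grip_width: 0.011
gripper_force: 30.0
```

```bash
python3 drive.py '[[0.0,0,0,-0.01,0,0,0],[0.0,0,0,-0.02,0,0,0],[0.0,0,0,-0.03,0,0,0],[0.0,0,0,-0.03,0,0,0],[0.0,0,0,-0.03,0,0,0],[0.0,0,0,-0.02,0,0,0],[0.0,0,0,0,0,0,0],[0.0,0,0,0,0,0,0],[0.0,0,0,0,0,0,0]]'
python3 - <<'E'
from h import *
from rig import arm, imaging, telemetry, job
go(.4626,-.2626,.1418,85)
for n in("top","side"):
    s=imaging.snapshot(n);cv2.imwrite(f"pics/{n}1.png",s["image"][...,::-1])
    a=telemetry.state()["tool_pos"]
    for c,k,b in blobs(copper(s)):
        u=proj(s,[a[0],a[1],a[2]+.005])[0]
        if np.hypot(*(c-u))<50: print(n,c,k,u,zpose(s,b,a[2]+.0045))
E
```

```text
time: 6.2
tool_pos: [0.5108, 0.2192, 0.1403]
orientation: [-0.0, 0.858, 0.514, -0.001]
force: [0.2, -0.3, -1.0]
grip_width: 0.011
gripper_force: 30.0
t 6.2 pos [0.5108 0.2192 0.1403] d [-0.4474  0.1851 -0.0012] d after turn [-0.4842 -0.006  -0.0015] rv [-0.0024  0.0013 -0.4048] w 0.011 F [ 0.2 -0.3 -1. ]Traceback (most recent call last):
  File "<stdin>", line 9, in <module>
  File "h.py", line 27, in zpose
    f=np.polyfit(l[m,0],l[m,1],1);out.append((np.degrees(np.arctan(f[0])),np.polyval(f,60*np.sign(l[m,0][0]))))
    raise TypeError("expected non-empty vector for x")
TypeError: expected non-empty vector for x
```

```bash
python3 drive.py '[[0,0,0,0,0,0,-0.101],[0,0,0,0,0,0,-0.101],[0,0,0,0,0,0,-0.101],[0,0,0,0,0,0,-0.102],[0,-0.02,0,0,0,0,0],[0,-0.03,-0.0005,0,0,0,0],[0,-0.03,-0.0005,0,0,0,0],[0,-0.03,-0.0005,0,0,0,0],[0,-0.03,-0.0005,0,0,0,0],[0,-0.03,-0.0005,0,0,0,0]]'
python3 drive.py '[[0,-0.03,-0.0005,0,0,0,0],[0,-0.03,-0.0005,0,0,0,0],[0,-0.03,-0.0005,0,0,0,0],[0,-0.03,-0.0005,0,0,0,0],[0,-0.03,-0.0005,0,0,0,0],[0,-0.03,-0.0005,0,0,0,0],[0,-0.03,-0.0005,0,0,0,0],[0,-0.03,-0.0005,0,0,0,0],[0,-0.03,0,0,0,0,0],[0,-0.02,0,0,0,0,0]]'
python3 drive.py '[[0,-0.015,0,0,0,0,0],[0,-0.008,0,0.02,0,0,0],[0,0,0,0.02,0,0,0],[0,0,0,0,0,0,0],[0,0,0,0,0,0,0],[0,0,0,0,0,0,0]]'
python3 - <<'E'
from h import *
from rig import arm, imaging, telemetry, job
go(.4626,-.2626,.1,85)
a=telemetry.state()["tool_pos"]
for n in("top","side"):
    s=imaging.snapshot(n);pickle.dump(s,open(n+"1.pkl","wb"));cv2.imwrite(f"pics/{n}1.png",s["image"][...,::-1])
    print(n,proj(s,[a[0],a[1],a[2]+.0045])[0])
    for c,k,b in blobs(copper(s)): print(c,k)
u=proj(s,a)[0].astype(int);im=s["image"][u[1]-90:u[1]+90,u[0]-120:u[0]+120,::-1];cv2.imwrite("pics/c1.png",cv2.resize(im,None,fx=3.3,fy=3.3))
E
```

```text
time: 7.25
tool_pos: [0.4936, 0.0493, 0.1403]
orientation: [-0.001, 0.737, 0.676, -0.001]
force: [1.4, -0.3, -0.8]
grip_width: 0.0113
gripper_force: 30.0
time: 8.25
tool_pos: [0.4646, -0.2399, 0.1403]
orientation: [-0.001, 0.738, 0.675, -0.0]
force: [0.1, 0.3, -0.6]
grip_width: 0.011
gripper_force: 30.0
time: 8.85
tool_pos: [0.464, -0.2611, 0.1024]
orientation: [0.0, 0.737, 0.676, 0.0]
force: [0.4, 0.5, -1.0]
grip_width: 0.0108
gripper_force: 30.0
t 8.85 pos [ 0.464  -0.2611  0.1024] d [-0.0016 -0.0013  0.0024] d after turn [-0.0016 -0.0013  0.0024] rv [0.0008 0.0005 0.0009] w 0.0108 F [ 0.4  0.5 -1. ]
top [461.32275004 292.20598801]
[164.43564356 140.63861386] 202
[293.59964093 189.27827648] 557
[433.98518519 278.40740741] 270
[322.63765542 297.69982238] 563
side [385.98271544 159.00647452]
[352.02727273  57.57272727] 110
[405.40277778 145.79166667] 72
[375.85714286 166.65608466] 189
[376.06486486 261.99459459] 370
[275.25490196 269.47303922] 408
[191.8452381  367.69047619] 168
```

View pics/c1.png

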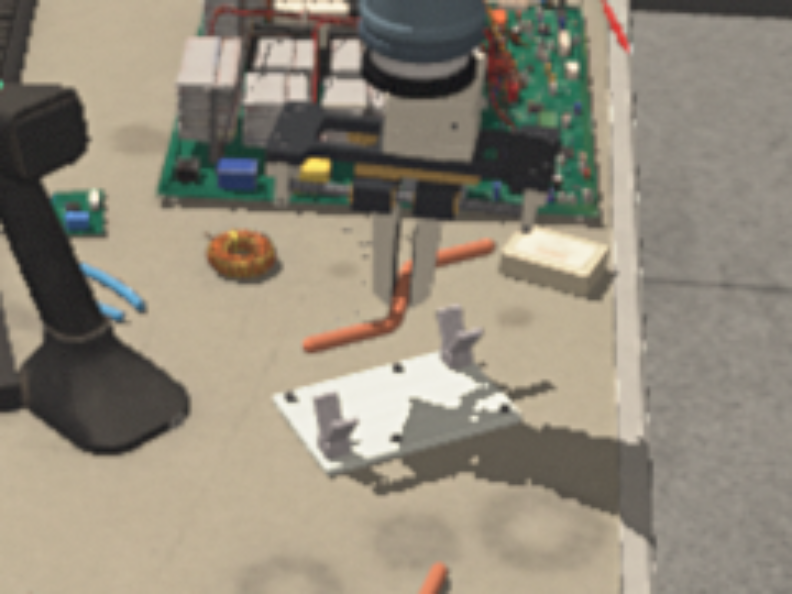

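View pics/top1.png

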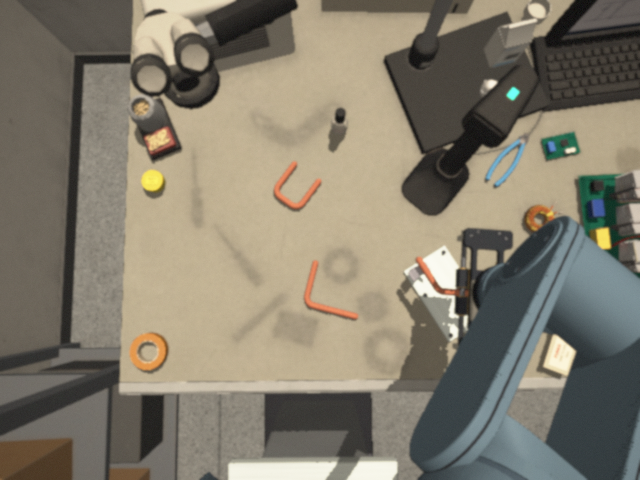

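The pipe hangs level above the cradle. In the crop its tips are at about (307,346) and (492,243), parallel to the notches. I now measure the held pipe's leg direction and centre from its tips.

Run:
```python
from h import *
z=.1068
for n in("side","top"):
    s=pickle.load(open(n+"1.pkl","rb"));P=[]
    for c,k,b in blobs(copper(s)):
        u=proj(s,[.464,-.2611,z])[0]
        if np.hypot(*(c-u))<45:
            l=(onplane(s,b,z)-[.4626,-.2626])@R.from_euler('z',31.3,degrees=True).as_matrix()[:2,:2]*1e3
            m=(abs(l[:,0])>40)&(abs(l[:,0])<84);f=np.polyfit(l[m,0],l[m,1],1)
            print(n,"tip x",l[:,0].min(),l[:,0].max(),"slope deg",np.degrees(np.arctan(f[0])),"y at 60",np.polyval(f,60*np.sign(l[m,0].mean())),m.sum())
```

```text
side tip x -89.41193794425047 -41.61821728223932 slope deg 4.07084112405355 y at 60 -30.579315495930267 64
side tip x -24.205710418069945 90.7862506828344 slope deg -0.533337360956921 y at 60 29.08868297674253 82
top tip x 1.9019889910445353 92.85925840914386 slope deg 0.45502403921966894 y at 60 31.790999127783124 128
```

```bash
python3 drive.py '[[0,-0.0008,-0.001,0.015,0,0,0],[0,0,0,0.015,0,0,0],[0,0,0,0.01,0,0,0],[0,0,0,0.01,0,0,0],[0,0,0,0.01,0,0,0],[0,0,0,0.005,0,0,0],[0,0,0,0,0,0,0],[0,0,0,0,0,0,0],[0,0,0,0,0,0,0]]'
python3 -c "
from h import go
go(.4629,-.2618,.0277,85)"
```

```text
time: 9.85
tool_pos: [0.4627, -0.2622, 0.0371]
orientation: [0.0, 0.737, 0.676, 0.0]
force: [0.5, 1.0, -1.2]
grip_width: 0.0109
gripper_force: 30.0
t 9.85 pos [ 0.4627 -0.2622  0.0371] d [0.0004 0.0001 0.0094] d after turn [0.0004 0.0001 0.0094] rv [0.0007 0.0005 0.0002] w 0.0109 F [ 0.5  1.  -1.2]
```

```bash
python3 drive.py '[[0,0,0,0.003,0,0,0],[0,0,0,0.003,0,0,0],[0,0,0,0.0015,0,0,0],[0,0,0,0,0,0,0],[0,0,0,0,0,0,0],[0,0,0,0,0,0,0]]'
python3 drive.py '[[0,0,0,0.001,0,0,0],[0,0,0,0.001,0,0,0],[0,0,0,0,0,0,0],[0,0,0,0,0,0,0]]'
python3 - <<'E'
from h import *
from rig import arm, imaging, telemetry, job
go(.4629,-.2618,.0277,85)
a=telemetry.state()["tool_pos"]
s=imaging.snapshot("side")
u=proj(s,a)[0].astype(int);im=s["image"][u[1]-60:u[1]+60,u[0]-80:u[0]+80,::-1];cv2.imwrite("pics/c2.png",cv2.resize(im,None,fx=5,fy=5,interpolation=cv2.INTER_CUBIC))
E
```

```text
time: 10.45
tool_pos: [0.463, -0.2626, 0.0294]
orientation: [0.001, 0.737, 0.676, 0.0]
force: [2.7, -3.5, -1.0]
grip_width: 0.0113
gripper_force: 30.0
time: 10.85
tool_pos: [0.4635, -0.2631, 0.028]
orientation: [0.002, 0.737, 0.676, 0.0]
force: [1.9, -5.6, 5.5]
grip_width: 0.0109
gripper_force: 30.0
t 10.85 pos [ 0.4635 -0.2631  0.028 ] d [ 0.0012 -0.0007  0.0003] d after turn [ 0.0012 -0.0007  0.0003] rv [0.0027 0.0022 0.0003] w 0.0109 F [ 1.9 -5.6  5.5]
```

View pics/c2.png

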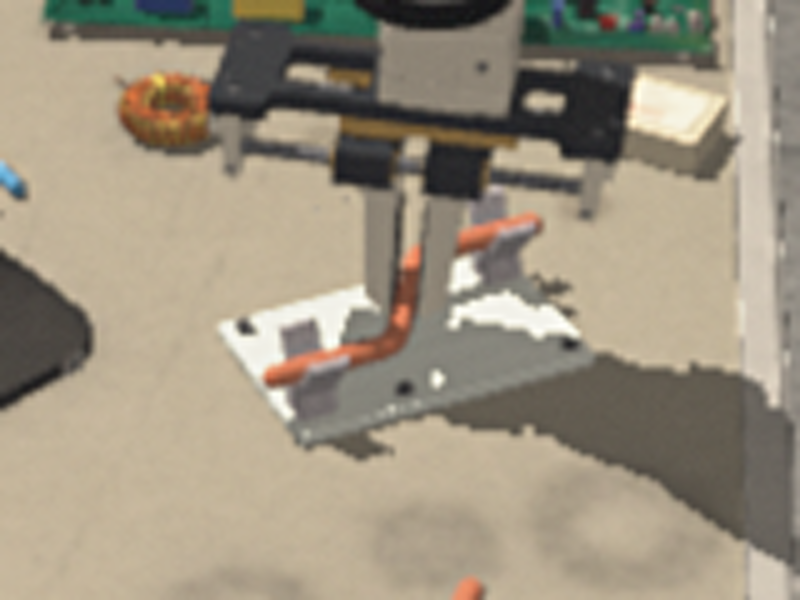

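Both ends sit in their notches: left end at (300,365), right end at (505,232). I release, raise the tool and look again.

```bash
python3 drive.py '[[0.02,0,0,0,0,0,0],[0.03,0,0,0,0,0,0],[0.04,0,0,0,0,0,0],[0.05,0,0,0,0,0,0],[0.05,0,0,0,0,0,0],[0.05,0,0,0,0,0,0]]'
python3 drive.py '[[0.05,0,0,-0.01,0,0,0],[0.05,0,0,-0.02,0,0,0],[0.05,0,0,-0.03,0,0,0],[0.05,0,0,-0.04,0,0,0],[0.05,0,0,-0.04,0,0,0],[0.05,0,0,-0.04,0,0,0],[0.05,0,0,-0.02,0,0,0]]'
python3 drive.py '[[0.05,-0.03,0,0,0,0,0],[0.05,-0.04,0,0,0,0,0],[0.05,-0.04,0,0,0,0,0],[0.05,-0.04,0,0,0,0,0],[0.05,-0.04,0,0,0,0,0],[0.05,-0.03,0,0,0,0,0],[0.05,0,0,0,0,0,0],[0.05,0,0,0,0,0,0]]'
python3 - <<'E'
from h import *
from rig import arm, imaging, telemetry, job
I=[]
for n in("side","top"):
    s=imaging.snapshot(n);u=proj(s,[.4626,-.2626,.032])[0]
    v=u.astype(int);I.append(cv2.resize(s["image"][v[1]-60:v[1]+60,v[0]-80:v[0]+80,::-1],(400,300),interpolation=cv2.INTER_CUBIC))
    for c,k,b in blobs(copper(s),30):
        if np.hypot(*(c-u))<45:
            l=(onplane(s,b,.032)-[.4626,-.2626])@R.from_euler('z',31.3,degrees=True).as_matrix()[:2,:2]*1e3
            print(n,k,"min",l.min(0).round(1),"max",l.max(0).round(1))
            for g in(-1,1):
                m=(l[:,0]*g>78)
                if m.any(): print("  end",g,l[m].mean(0).round(1))
cv2.imwrite("pics/c3.png",np.hstack(I))
E
```

```text
time: 11.5
tool_pos: [0.4622, -0.2617, 0.027]
orientation: [-0.0, 0.737, 0.676, -0.0]
force: [0.0, 0.2, 0.1]
grip_width: 0.0491
gripper_force: 0.0
time: 12.2
tool_pos: [0.4634, -0.2627, 0.232]
orientation: [0.003, 0.737, 0.676, 0.0]
force: [0.7, -0.5, 0.3]
grip_width: 0.0498
gripper_force: 0.0
time: 13.0
tool_pos: [0.4429, -0.4811, 0.2271]
orientation: [-0.0, 0.738, 0.675, 0.0]
force: [0.1, -0.9, -0.6]
grip_width: 0.05
gripper_force: 0.0
side 220 min [-90.2 -40.5] max [88.8 35.9]
  end -1 [-85.2 -37.2]
  end 1 [82.8 29.7]
top 546 min [-89.  -36.1] max [90.7 34.8]
  end -1 [-83.2 -30.3]
  end 1 [84.3 29.4]
```

View pics/c3.png

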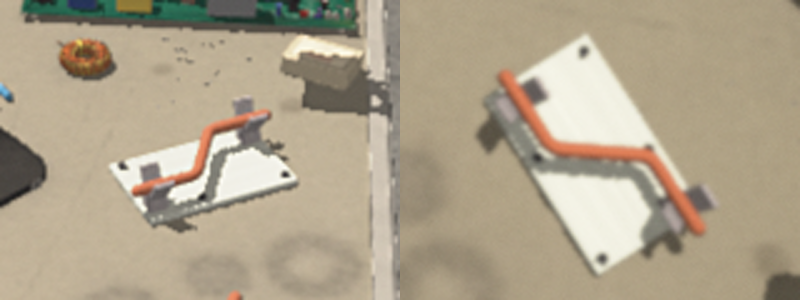

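The top view shows the pipe centred: tips at -89.0 and +90.7 mm, ends at y -30.3 and +29.4. The side reading of the far end (265,113 in the picture) is off by 7 mm, so I check that end's height by triangulating both views.

Run:
```python
from h import *
from rig import arm, imaging, telemetry, job
S={n:imaging.snapshot(n) for n in("side","top")}
M=R.from_euler('z',31.3,degrees=True).as_matrix();o=np.array([.4626,-.2626,0])
def P(s): return s["intrinsics"]@np.c_[rot(s).T,-rot(s).T@s["xyz"]]
E={}
for n,s in S.items():
    h=cv2.cvtColor(s["image"],cv2.COLOR_RGB2HSV);m=((h[...,0]<14)|(h[...,0]>172))&(h[...,1]>90)&(h[...,2]>60)
    u=proj(s,o+[0,0,.032])[0]
    b=np.vstack([b for c,k,b in blobs(m,15) if np.hypot(*(c-u))<45])
    l=(onplane(s,b,.032)-o[:2])@M[:2,:2]*1e3
    for g in(-1,1):
        for x0,x1 in((40,54),(78,100)):
            k=(l[:,0]*g>x0)&(l[:,0]*g<x1)&(l[:,1]*g>15);print(n,g,x0,k.sum(),l[k].mean(0).round(1))
        # tip extreme
        E[n,g]=b[np.argsort(-l[:,0]*g)[:8]].mean(0)
for g in(-1,1):
    X=cv2.triangulatePoints(P(S["side"]),P(S["top"]),E["side",g],E["top",g]).ravel();X=X[:3]/X[3]
    print("tip",g,((X-o)@M*1e3).round(1))
```

```text
side -1 40 23 [-46.6 -32.2]
side -1 78 11 [-85.3 -37. ]
side 1 40 14 [45.8 26.1]
side 1 78 17 [82.7 29.2]
top -1 40 37 [-47.2 -30.1]
top -1 78 43 [-83.3 -30.4]
top 1 40 40 [47.2 30.1]
top 1 78 41 [84.7 29.9]
tip -1 [-85.4 -31.   36.1]
tip 1 [88.3 31.3 34.7]
```

Run:
```python
from h import *
from rig import arm, imaging, telemetry, job
s=imaging.snapshot("side");M=R.from_euler('z',31.3,degrees=True).as_matrix();o=np.array([.4626,-.2626,0])
f=s["image"].astype(float);red=np.clip((f[...,0]-f[...,2])/(f.sum(2)+1)-.15,0,None)
for g in(-1,1):
    for x in(45,50,82,86):
        p=proj(s,o+M@np.array([[x*g,30*g,z] for z in(32,26,38)]).T.__truediv__(1e3).T[0])[0]
        q=proj(s,o+M@(np.array([x*g,30*g,42])/1e3))[0]
        c=int(round(p[0]));r=np.arange(int(p[1])-7,int(p[1])+8);w=red[r,c]
        print(g,x,"col",c,"pred row %.1f"%p[1],"px/10mm up %.1f"%(p[1]-q[1]),"seen %.1f"%((r*w).sum()/w.sum()),(w*100).astype(int))
u=proj(s,o+[0,0,.032])[0].astype(int)
im=s["image"][:,:,::-1]
T=[cv2.resize(im[v[1]-17:v[1]+18,v[0]-17:v[0]+18],(400,400),interpolation=cv2.INTER_NEAREST) for v in [proj(s,o+M@np.array([.066*g,.03*g,.034]))[0].astype(int) for g in(-1,1)]]
cv2.imwrite("pics/c4.png",np.hstack(T))
```

```text
-1 45 col 395 pred row 173.7 px/10mm up 3.3 seen 173.5 [ 0  0  0  0  0  0 10 13 13 11  0  0  0  0  0]
-1 50 col 397 pred row 173.2 px/10mm up 3.3 seen 172.7 [ 0  0  0  0  0  7 13 13 13  0  0  0  0  0  0]
-1 82 col 409 pred row 170.2 px/10mm up 3.3 seen 168.0 [0 0 0 0 0 9 0 0 0 0 0 0 0 0 0]
-1 86 col 410 pred row 169.9 px/10mm up 3.3 seen 168.0 [0 0 0 0 0 0 8 0 0 0 0 0 0 0 0]
1 45 col 374 pred row 196.1 px/10mm up 3.4 seen 195.4 [ 0  0  0  0  0  5 15 11  5  0  0  0  0  0  0]
1 50 col 372 pred row 196.6 px/10mm up 3.4 seen 194.9 [ 0  0  0  0  0  0 12  0  0  0  0  0  0  0  0]
1 82 col 359 pred row 200.0 px/10mm up 3.4 seen 199.7 [ 0  0  0  0  0  0  5 14 15 11  0  0  0  0  0]
1 86 col 358 pred row 200.4 px/10mm up 3.4 seen 199.9 [ 0  0  0  0  0  3 14 16 16  0  0  0  0  0  0]
```

View pics/c4.png

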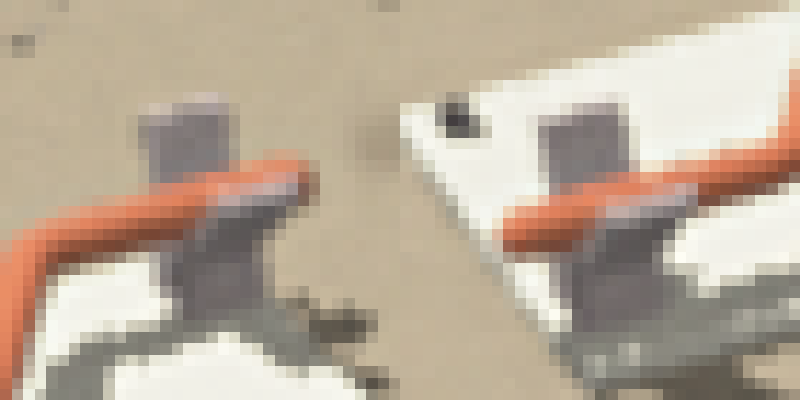

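At both posts the notch's near wall hides the lower half of the pipe in the same way, and that explains the odd reading. The unhidden parts of both legs lie within 0.7 px of the seated prediction. The U and L pipes' image positions were unchanged when last measured, with the Z pipe above the cradle, and the arm has not been near them since.

```bash
python3 -c "
from rig import arm, imaging, telemetry, job
print(job.job_done())"
```

```text
the job is handed in; nothing more can be done
None
```

The Z pipe is released and, by the camera measurements, rests in both V notches midway between the posts; the U and L pipes were not touched, and I handed the job in at about 13 s of the 37 s allowed.

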